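# Draw the parts case out from under the instrument and kit it

### The job

The clear-lidded parts case is pushed most of the way under the white instrument, in one of its two bays. Press down on the top of the case where it sticks out and draw it flat along the steel plate until it is wholly clear of the bay and of the guide fins. Then pick it up and lay it flat, upright, in the pocket of the grey tray, setting it down rather than dropping it. Leave the longer, flatter slide box with the ribbed lid in the other bay and the folding hex key set where they are.

Things in the scene. Friction and masses are not known exactly. Their poses are not given: they have to be found in the camera images.
- module: White instrument housing, fixed, 130 deep (its x), 132 wide (its y), solid from 42 to 165 mm above the bench, with two bays beneath between three 8 mm dividers. Origin: on the bench below the middle of the front face, which is the plane x = 0. Its x points into the instrument, away from the robot (things are drawn out along -x), y to the left, z up.
- bay_left (a point): Mouth of the left bay: on the bench, mid-width, in the front face (31 mm to the left of the housing's middle); axes as the housing's. Bay 54 mm wide. Its floor is a polished steel plate, top 2 mm above the bench, as wide as the housing and reaching 135 mm out in front. The dividers go on in front as guide fins to 14 mm above the bench, 36 mm out of the face. The case lies in either bay, the slide box in the other.
- bay_right (a point): Mouth of the right bay, likewise, 31 mm to the right of the housing's middle; same sizes and fins.
- case_center (a point): Centre (half-way up) of the clear-lidded white parts case, loose, about 70 g, 46 (its x) x 72 (its y) x 18 mm high (z up). It starts on the steel plate (top 20 mm above the bench), long axis along the bay, near end 28 to 34 mm out of the front face. A shut fingertip pressed on its top with 5 to 10 N drags it along, as the plate is slippery; nothing else holds it.
- slide_box_center (a point): Centre (half-way up) of the slide box in the other bay: plain grey with ribs across its lid, loose, 44 (its x) x 82 (its y) x 13 mm high, sticking out 33 to 39 mm from the front face. To be left alone.
- pocket (a point): Centre of the pocket's floor in the grey kit tray, which is fixed to the bench. Floor 5 mm above the bench; pocket 60 (its x) x 86 mm (its y) inside, so the case lies along the pocket's y, either way round. Rim 5 mm thick, rising 5 mm above the floor; a small flat tab at each short end (overall 70 x 122 mm). z up.
- hex_center (a point): Centre of a folding hex key set, 26 x 100 x 21 mm, lying loose on the bench between instrument and tray. To be left alone.
Mind the look-alikes: they are no part of the job. Leave any orange look-alike of the part that bears case_center alone.

How it is judged:
By the outcome, as a careful person would: the job done as asked, in the order asked, and still so for the second after the job is handed in, with the robot touching nothing.
It also fails if it takes over 59 s, if anything falls off the work surface, if the arm or the gripper's body presses on something with over 40 N, if the wrist force passes 120 N, or if a joint passes its speed limit or range.

### The arm

A 7-joint arm with a two-finger parallel gripper is mounted at the origin on a cart in front of the work surface, level with it; the furniture and walls round the work are solid. World frame = base frame: x ahead of the robot, y to its left, z up, the work surface at z = 0. Lengths are in m, angles in rad, forces in N, time in s.
With the tool pointing down it reaches from about 0.425 to 0.925 m from the base axis. Payload 6.8 kg.
Tool frame: the origin (TCP) lies at the very end of the fingers, on their centre line; the grasp point (between the pads) lies 19 mm behind it (r.tcp_to_grasp is the distance from the TCP to the grasp point, in m); z points along the fingers, y is the line along which they close (so a half turn about z gives the same grasp; the last joint's range is limited). The gripper opens to 85 mm and grips with 20 to 120 N. Pads are 22 mm wide; open, the fingers measure 114 mm over their backs; the gripper's body (76 mm by 85 mm) begins 54 mm behind the grasp point. The pads swing forward as they close: fully open they stand 13 mm farther back than shut.
Start: joints at [-1.25, 0.477, 0.022, 1.555, -0.011, 1.109, -0.083], TCP at [0.281, 0.614, 0.231] pointing down, gripper open.
Joint ranges: [-2.96, 2.96], [-0.34, 2.1], [-1.41, 1.46], [0.24, 2.44], [-1.37, 4.51], [0.17, 1.92], [-2.96, 2.96]. Speed limits (rad/s): [2.39, 2.39, 3.14, 3.14, 3.14, 3.14, 3.14].

### API

Orientations are given as a rotation vector (axis times angle).
In Python, from bench import r gives the robot as it stands.
- The arm moves only by the tool step_arm, never from a script. Its argument "moves" is a list of rows, each a list of 7 numbers: the shift along the tool's x, y, z in mm, then the turn, a rotation vector about the tool's x, y, z in rad, then the finger opening in mm, from 0 to 85.4. A call has 1 to 8 rows; each row is the pose to reach, as a shift and turn from the pose commanded when the call began, along the tool's axes at that moment; what a row does not reach only later rows make up. A row lasts 1/10 s, in which the tool goes at most 50 mm and 8.59 degrees, less where a joint would pass 70% of its speed; a pose out of reach is approached as far as the arm can. A call with a gripper value outside its range is refused whole. The fingers move at their own pace and stop on an object; "grip_force" is the grip in N (left out, the last holds). Time passes only in rows, so rows that repeat a pose let the fingers close. It gives the time, the measured TCP pose, the force, the opening and the grip force at its end, in the units of the state.
- r.get_obs(): the state, without advancing time (a new reading comes with each control period).
- r.grab_frame(name): name is "scene" or "top"; returns a dict with "image" (420x560x3 uint8, red, green, blue), "depth" (420x560 float32, m along the optical axis (not along the pixel's ray), 0 where there is no reading), "mtx" (3x3 intrinsics, pixels), "rvec" (rotation vector, rad) and "tvec" (3), from world to camera coordinates, as OpenCV has them. Camera axes: x right, y down, z forward; pixel columns grow to the right and rows downward; lengths in m; the calibration is good to about 2 mm. A picture is of the moment at which its call begins.
- r.hand_in(): hands the job in; it is judged then, once.
The state is a dict: "clock": time; "joints": joint angles; "qvel": joint speeds; "tau": joint torques, N m; "tcp_pos": TCP position; "orientation": TCP orientation; "contact_force": force on the tool from outside, world axes, zero at the start; "moment": the same for the moment, N m; "grip_width": finger opening in m; "gripper_force": force on a finger pad.
Only numpy, scipy, OpenCV 4.12 (cv2) and the standard library are available. Lean on these libraries where they do the work, as an engineer would, in place of code of your own. Each camera call takes 0.05 s, during which the arm holds its last target. There are 200 camera calls.

## Working session

There is one attempt and no reset: what is moved stays moved. The work goes in short steps, Python scripts to look and compute and a tool call to move; the robot and the scene stay as the last step left them, time stands still between calls to the robot, and variables do not carry over. Pictures are saved under pics/ and viewed, at most 10 in all, crops included, and the job is handed in when it is done.

Besides the shell and the picture viewer there is one more tool, called as name([rows], argument=value, ...), one row to a line, values as JSON. step_arm: Moves the arm, as the interface text tells. Its arguments: {"type":"object","properties":{"moves":{"type":"array","items":{"type":"array","items":{"type":"number"}}},"grip_force":{"type":"number"}},"required":["moves"]}

```bash
mkdir -p pics
python3 - <<'E'
from bench import r
import cv2,numpy as np
o=r.get_obs();print(o)
for n in("top","scene"):
    f=r.grab_frame(n);np.savez(f"pics/{n}0.npz",**f);cv2.imwrite(f"pics/{n}0.png",f["image"][:,:,::-1])
    R=cv2.Rodrigues(np.array(f["rvec"]))[0];print(n,f["mtx"],R,-R.T@np.array(f["tvec"]).ravel())
E
```

```text
{'clock': 0.0, 'joints': array([-1.25011768,  0.47784082,  0.02235886,  1.55645035, -0.01147109,
        1.10934032, -0.08309851]), 'qvel': array([ 0.00042318, -0.00024509,  0.00045823,  0.00032789,  0.00038343,
       -0.00084708, -0.00077677]), 'tau': array([-1.14329964e-04, -5.96451437e+01,  1.60828527e+00, -2.81200397e+01,
        1.25335524e-02,  9.45376523e-03,  1.71350422e-05]), 'tcp_pos': array([0.28041937, 0.61332826, 0.23029929]), 'orientation': array([-6.68297772e-01, -3.06945048e+00,  2.97881841e-03]), 'contact_force': array([0.27755507, 0.62827532, 0.57535735]), 'moment': array([0.02710613, 0.03765873, 0.01860745]), 'gripper_force': 0.0, 'grip_width': 0.08576452587052798}
top [[451.79915338   0.         281.80773129]
 [  0.         451.79915338 212.45337259]
 [  0.           0.           1.        ]] [[ 0.01358847 -0.99974543  0.0180118 ]
 [-0.99269629 -0.0156478  -0.11962118]
 [ 0.11987258 -0.01625478 -0.99265621]] [ 0.36711033 -0.00270068  1.16698946]
scene [[445.32783694   0.         272.37622036]
 [  0.         445.32783694 212.36519003]
 [  0.           0.           1.        ]] [[ 0.85941004 -0.5112508   0.00608257]
 [-0.34675129 -0.59154732 -0.72789787]
 [ 0.3757365   0.6234536  -0.68565858]] [ 0.16486274 -0.6022817   0.66993296]
```

View pics/top0.png

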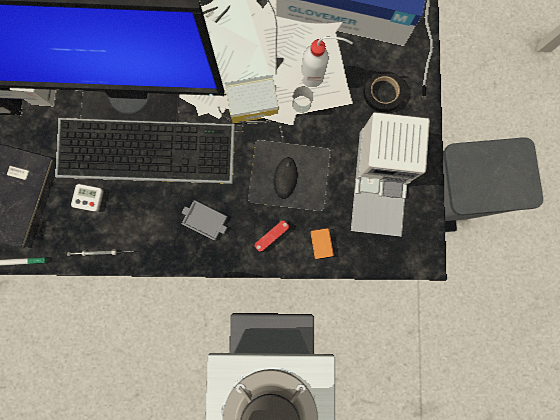

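View pics/scene0.png

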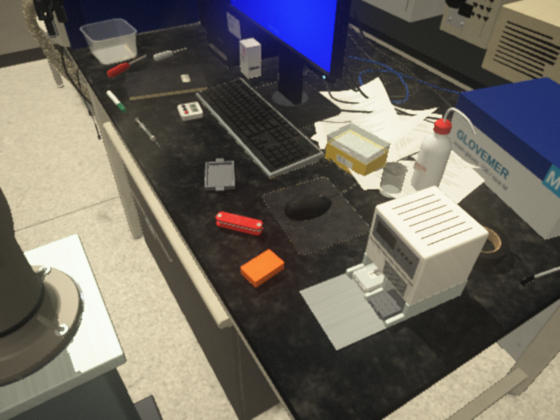

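The white case with the clear lid is in the left bay (top ≈ (369,186), scene ≈ (369,278)). The grey ribbed slide box is in the right bay (top ≈ (393,188), scene ≈ (385,303)). The orange block (321,243) is the decoy, the red hex set is at (271,236), and the tray at (205,220). I'll confirm the case in an enlarged crop and measure.

```bash
cat > h.py <<'E'
import cv2,numpy as np
def load(n): return dict(np.load(f"pics/{n}.npz"))
def ray(f,uv,z):
    R=cv2.Rodrigues(np.array(f["rvec"]))[0];c=-R.T@np.array(f["tvec"]).ravel()
    d=(R.T@np.linalg.inv(f["mtx"])@np.c_[np.atleast_2d(uv),np.ones(len(np.atleast_2d(uv)))].T).T
    return c+d*((z-c[2])/d[:,2])[:,None]
def cloud(f):
    v,u=np.mgrid[:420,:560];d=f["depth"]
    p=np.linalg.inv(f["mtx"])@np.stack([u.ravel()*d.ravel(),v.ravel()*d.ravel(),d.ravel()])
    R=cv2.Rodrigues(np.array(f["rvec"]))[0]
    return (R.T@(p-np.array(f["tvec"]).reshape(3,1))).T.reshape(420,560,3)
E
python3 - <<'E'
from h import *
f=load("top0");s=load("scene0")
a=cv2.resize(f["image"][100:245,340:440],None,fx=4,fy=4,interpolation=cv2.INTER_CUBIC)
b=cv2.resize(s["image"][180:350,295:395],None,fx=3.4,fy=3.4,interpolation=cv2.INTER_CUBIC)
h=580;im=np.zeros((h,760,3),np.uint8);im[:a.shape[0],:400]=a;im[:578,410:750]=b[:578]
cv2.imwrite("pics/crop.png",im[:,:,::-1])
g=cv2.cvtColor(f["image"],cv2.COLOR_RGB2HSV)
P=cloud(f)
# tray
m=((g[...,2]>75)&(g[...,1]<60)).astype(np.uint8);w=np.zeros_like(m);w[195:245,175:235]=1;m*=w
m=cv2.morphologyEx(m,cv2.MORPH_OPEN,np.ones((3,3)))
c=max(cv2.findContours(m,0,2)[0],key=cv2.contourArea).reshape(-1,2).astype(float)
q=ray(f,c,.009)[:,:2];print("tray",cv2.minAreaRect((q*1000).astype(np.float32)))
m=((g[...,0]<8)|(g[...,0]>172))&(g[...,1]>120)&(g[...,2]>90);m=m.astype(np.uint8);m[:210]=0;m[260:]=0
c=max(cv2.findContours(m,0,2)[0],key=cv2.contourArea).reshape(-1,2).astype(float)
print("hex",cv2.minAreaRect((ray(f,c,.02)[:,:2]*1000).astype(np.float32)))
# height mask of module roof
m=((P[...,2]>.14)&(P[...,2]<.18)).astype(np.uint8);m[:,:345]=0;m[:,435:]=0;m[:105]=0
c=max(cv2.findContours(m,0,2)[0],key=cv2.contourArea).reshape(-1,2).astype(float)
print("roof",cv2.minAreaRect((ray(f,c,.165)[:,:2]*1000).astype(np.float32)))
for v in range(176,200,2): print(v,[int(round(x*1000)) for x in P[v,352:412:3,2]])
E
```

```text
tray ((484.7437744140625, 178.56106567382812), (121.58451080322266, 68.75013732910156), 64.41150665283203)
hex ((446.42999267578125, 4.361576080322266), (27.64055824279785, 100.85645294189453), 41.46385192871094)
roof ((650.7769775390625, -281.129150390625), (134.8138885498047, 137.5596160888672), 84.5798110961914)
176 [-3, -4, 41, 53, 57, 61, 62, 69, 71, 75, 81, 78, 79, 94, 93, 109, 106, 112, 117, 120]
178 [0, 4, 24, 16, 21, 22, 19, 16, 52, 51, 59, 65, 69, 75, 74, 79, 84, 82, 86, 95]
180 [-1, 4, 17, 17, 21, 19, 21, 21, 19, 6, 33, 14, 21, 17, 46, 62, 60, 61, 67, 72]
182 [-1, 5, 16, 20, 18, 16, 19, 22, 18, 10, 14, 15, 13, 14, 15, 18, 17, 12, 34, 43]
184 [-3, 9, 13, 19, 20, 22, 17, 25, 20, 10, 15, 14, 11, 14, 16, 17, 21, 10, 15, -2]
186 [2, 13, 11, 15, 23, 19, 18, 21, 21, 15, 0, 17, 19, 19, 16, 13, 13, 11, -4, -3]
188 [-2, 13, -1, 18, 19, 18, 26, 18, 21, 11, 5, 19, 13, 12, 19, 14, 13, 16, 0, -5]
190 [-1, 14, 0, 19, 23, 23, 17, 17, 19, 12, 8, 19, 15, 11, 17, 10, 16, 10, 0, 2]
192 [-1, 12, 2, 3, 6, 11, 12, 17, 19, 14, -1, 17, 15, 15, 15, 17, 13, 13, 1, -3]
194 [-3, 0, -3, 3, 3, -2, 4, -1, 2, 11, 1, 17, 18, 15, 14, 13, 15, 14, -3, 2]
196 [0, 0, 4, 4, 3, 5, -1, 1, 3, 0, 1, 0, 8, 11, 16, 14, 14, 10, -2, -5]
198 [1, 3, 2, 4, 3, 3, 3, 3, 2, 0, 4, 0, -1, 1, 2, 6, 3, 10, -2, 0]
```

View pics/crop.png

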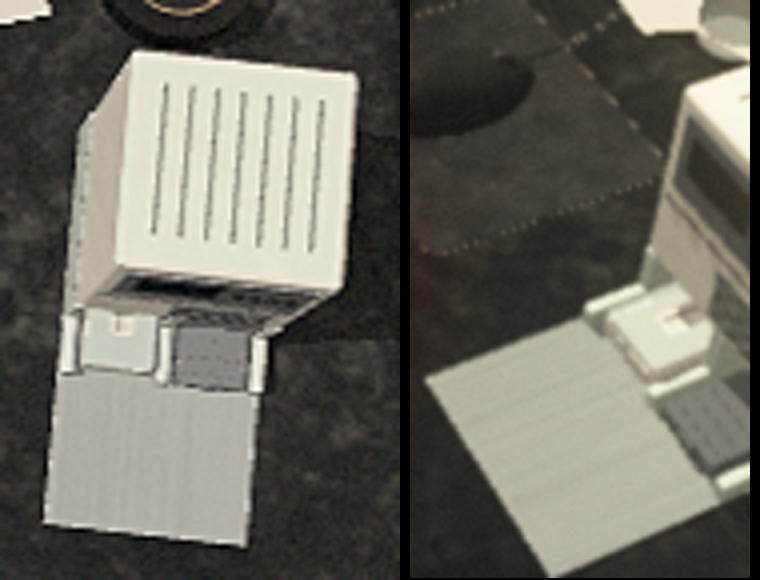

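The crop confirms it: a white case with a clear lid and a small label in the left bay (crop (120,340) → top (370,185)), and the grey ribbed slide box on the right (crop (212,355)). Next I'll compute the axes from the plate corners and the case edges.

Run:
```python
from h import *
f=load("top0");np.set_printoptions(precision=4,suppress=True)
g=cv2.cvtColor(f["image"],cv2.COLOR_RGB2HSV)
p=ray(f,[(350.6,230.5),(401.3,236.3),(355,193.5),(404.3,198.8)],.002)
print("plate",p)
a=p[1]-p[0];print("width",np.linalg.norm(a[:2]))
xh=np.array([-a[1],a[0],0]);xh/=np.linalg.norm(xh[:2]);
if xh[0]<0:xh=-xh
print("yaw",np.degrees(np.arctan2(xh[1],xh[0])),np.degrees(np.arctan2(*(p[2]-p[0])[1::-1])),np.degrees(np.arctan2(*(p[3]-p[1])[1::-1])))
org=(p[0]+p[1])/2+xh*.135;print("module",org)
yh=np.array([-xh[1],xh[0],0]);print("bayL",org+.031*yh)
t=ray(f,[(360.5,191.5),(378.6,192.7),(361,180),(379.2,181)],.020)
print("case near corners local",[( (q-org)@xh,(q-org)@yh) for q in t])
s=load("scene0")
# scene crop case top near corners
k=ray(s,[(295+(645-410)/3.4,180+368/3.4),(295+(608-410)/3.4,180+325/3.4)],.020)
print("scene corners local",[( (q-org)@xh,(q-org)@yh) for q in k])
k=ray(s,[(295+(425-410)/3.4,180+380/3.4),(295+(552-410)/3.4,180+577/3.4)],.002);print("scene plate corners",k)
# tray via bounding: from scene
```

```text
plate [[ 0.4635 -0.2008  0.002 ]
 [ 0.4504 -0.3325  0.002 ]
 [ 0.5608 -0.2128  0.002 ]
 [ 0.5489 -0.3422  0.002 ]]
width 0.13244265552439713
yaw -5.676025991315104 -7.034746467608498 -5.618051875573854
module [ 0.5913 -0.28    0.002 ]
bayL [ 0.5943 -0.2492  0.002 ]
case near corners local [(np.float64(-0.03343221728112698), np.float64(0.053176694199180766)), (np.float64(-0.03114679641709122), np.float64(0.006327220290172878)), (np.float64(-0.0032533707618456554), np.float64(0.05464995641912615)), (np.float64(-0.0003940136421921086), np.float64(0.007442016046644349))]
scene corners local [(np.float64(-0.03066105577034899), np.float64(0.010272971034202301)), (np.float64(-0.03278248898456875), np.float64(0.043127957384244645))]
scene plate corners [[ 0.4649 -0.2032  0.002 ]
 [ 0.4536 -0.3326  0.002 ]]
```

```bash
cat >> h.py <<'E'
from scipy.spatial.transform import Rotation as Ro
YAW=np.radians(-5.6);ORG=np.array([.592,-.280,0])
XH=np.array([np.cos(YAW),np.sin(YAW),0]);YH=np.array([-XH[1],XH[0],0])
def L(x,y,z): return ORG+x*XH+y*YH+[0,0,z]   # module-local m -> world
def ori(yaw,tilt):  # tool x along yaw; fingers lean towards yaw by tilt
    x=np.array([np.cos(yaw),np.sin(yaw),0]);d=np.array([0,0,-1.])
    z=np.sin(tilt)*x+np.cos(tilt)*d;xx=np.cos(tilt)*x-np.sin(tilt)*d
    return Ro.from_matrix(np.c_[xx,np.cross(z,xx),z])
def loc(p): d=np.array(p)-ORG;return np.round([1000*d@XH,1000*d@YH,1000*d[2]],1)
def plan(o,p,R):
    R0=Ro.from_rotvec(o["orientation"]);rv=(R0.inv()*R).as_rotvec()
    print("shift mm",np.round(R0.inv().apply(p-o["tcp_pos"])*1000,1),"turn",np.round(rv,3),"deg",np.degrees(np.linalg.norm(rv)).round(1))
E
python3 - <<'E'
from bench import r
from h import *
o=r.get_obs()
plan(o,np.array([.47,.25,.25]),ori(np.radians(84.4),0))
plan(o,np.array([.47,.25,.25]),ori(np.radians(95),0))
E
```

```text
shift mm [-323.5 -251.7  -19.1] turn [-1.00e-03  1.00e-03  1.24e+00] deg 71.0
shift mm [-323.5 -251.7  -19.1] turn [-1.000e-03  1.000e-03  1.055e+00] deg 60.4
```

step_arm([
  [-160,-125,-20,0,0,0.52,20],
  [-323,-252,-20,0,0,1.05,0],
  [-323,-252,-20,0,0,1.05,0],
  [-323,-252,-20,0,0,1.05,0],
  [-323,-252,-20,0,0,1.05,0],
  [-323,-252,-20,0,0,1.05,0],
  [-323,-252,-20,0,0,1.05,0],
  [-323,-252,-20,0,0,1.05,0],
])

```text
clock: 0.9
tcp_pos: [0.4652, 0.2575, 0.2508]
orientation: [-2.122, -2.317, 0.0]
contact_force: [1.3, 0.4, 0.6]
grip_width: 0.0002
gripper_force: 0.0
```

Run:
```python
from bench import r
from h import *
o=r.get_obs();print(o["clock"],o["tcp_pos"],o["joints"])
plan(o,np.array([.50,-.05,.2]),ori(np.radians(35),0))
```

```text
0.9 [0.4652358  0.25751008 0.25082157] [-0.92993715  0.22481848  0.36241343  1.89446145 -0.09193556  1.03857072
 -0.44121927]
shift mm [-309.4    7.6   50.8] turn [-0.     0.     1.048] deg 60.0
```

step_arm([
  [-155,5,20,0,0,0.5,0],
  [-310,8,50,0,0,1.05,0],
  [-310,8,50,0,0,1.05,0],
  [-310,8,50,0,0,1.05,0],
  [-310,8,50,0,0,1.05,0],
  [-310,8,50,0,0,1.05,0],
  [-310,8,50,0,0,1.05,0],
  [-310,8,50,0,0,1.05,0],
])

```text
clock: 1.7
tcp_pos: [0.5007, -0.0515, 0.2004]
orientation: [2.998, 0.936, -0.002]
contact_force: [-0.1, -0.2, -0.4]
grip_width: -0.0001
gripper_force: 0.0
```

Run:
```python
from bench import r
from h import *
o=r.get_obs();print(o["clock"],o["tcp_pos"],o["joints"])
plan(o,L(-.05,.030,.09),ori(YAW,np.radians(30)))
```

```text
1.7 [ 0.50070109 -0.0515414   0.20042481] [-0.60078881  0.2688906   0.69101047  2.02632372 -0.21299471  0.91801482
 -0.76269859]
shift mm [-73.4 184.6 110.6] turn [-0.183  0.503  0.687] deg 49.9
```

step_arm([
  [-73,185,110,-0.183,0.503,0.687,0],
  [-73,185,110,-0.183,0.503,0.687,0],
  [-73,185,110,-0.183,0.503,0.687,0],
  [-73,185,110,-0.183,0.503,0.687,0],
  [-73,185,110,-0.183,0.503,0.687,0],
  [-73,185,110,-0.183,0.503,0.687,0],
  [-73,185,110,-0.183,0.503,0.687,0],
  [-73,185,110,-0.183,0.503,0.687,0],
])

```text
clock: 2.5
tcp_pos: [0.5482, -0.2424, 0.0951]
orientation: [3.02, -0.131, 0.797]
contact_force: [-0.7, -0.9, 0.5]
grip_width: 0.0001
gripper_force: 0.0
```

Run:
```python
from bench import r
from h import *
o=r.get_obs();print(o["clock"],loc(o["tcp_pos"]),o["joints"])
plan(o,L(-.013,.030,.032),ori(YAW,np.radians(30)))
for n in("top","scene"):
    f=r.grab_frame(n);np.savez(f"pics/{n}1.npz",**f)
a=cv2.resize(load("top1")["image"][120:245,340:440],None,fx=4,fy=4);b=cv2.resize(load("scene1")["image"][200:350,290:390],None,fx=3.8,fy=3.8)
im=np.zeros((580,800,3),np.uint8);im[:500,:400]=a;im[:570,410:790]=b
cv2.imwrite("pics/a1.png",im[:,:,::-1])
```

```text
2.5 [-47.3  33.2  95.1] [ 0.37971537  0.39381675  0.02278213  2.21907983 -1.36452261  0.17065508
  0.06057063]
shift mm [-1.3  4.  71.7] turn [-0.012  0.008  0.008] deg 0.9
```

View pics/a1.png

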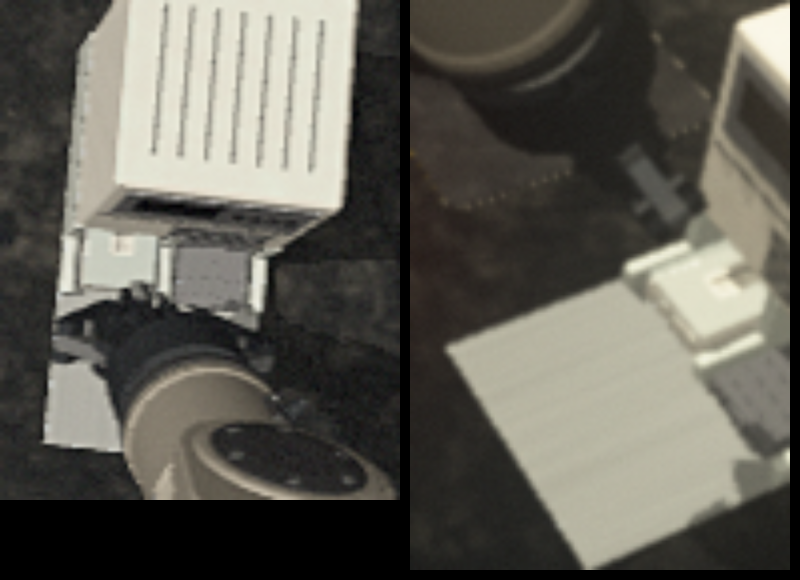

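The arm is at the lower limits of joints 5 and 6 at 30° tilt. The picture shows the fingers above the plate, in front of the case (crop (130,290)), and nothing has been disturbed. I'll use a smaller forward lean plus a slight side lean, and press nearer the case's front edge.

```bash
cat >> h.py <<'E'
def lean(fwd,side): return Ro.from_rotvec(XH*np.radians(side))*ori(YAW,np.radians(fwd))
def low(R,hx=.011,hy=.010): # lowest fingertip corner relative to TCP, world
    c=[R.apply([a,b,0]) for a in(-hx,hx) for b in(-hy,hy)];return min(c,key=lambda q:q[2])
E
python3 - <<'E'
from bench import r
from h import *
o=r.get_obs();R=lean(22,8);q=low(R);print(loc(q+ORG))
t=L(-.026,.031,.050)-q;print(loc(t));plan(o,t,R)
E
```

```text
[-10.2  -9.3  -5.5]
[-15.8  40.3  55.5]
shift mm [ 5.7 -7.5 49.9] turn [ 0.117 -0.133  0.067] deg 10.9
```

step_arm([
  [0,-2,0,0.117,-0.133,0.067,0],
  [0,-4,10,0.117,-0.133,0.067,0],
  [3,-4,30,0.117,-0.133,0.067,0],
  [6,-4,50,0.117,-0.133,0.067,0],
  [6,-4,50,0.117,-0.133,0.067,0],
])

```text
clock: 3.1
tcp_pos: [0.5816, -0.2398, 0.0538]
orientation: [-2.962, 0.179, -0.582]
contact_force: [0.2, 0.8, 0.3]
grip_width: 0.0001
gripper_force: 0.0
```

Run:
```python
from bench import r
from h import *
o=r.get_obs();print(o["clock"],loc(o["tcp_pos"]),o["joints"]);R=Ro.from_rotvec(o["orientation"])
q=low(R);print("low",loc(q+o["tcp_pos"]),R.as_matrix()[:,2]@np.c_[XH,YH],o["contact_force"])
t=L(-.026,.029,.022)-q;print(loc(t));plan(o,t,lean(22,8))
plan(o,o["tcp_pos"]+[0,0,-.010],R)
```

```text
3.1 [-14.3  38.9  53.8] [ 0.2054745   0.54781795  0.26807108  2.06145514 -1.08799864  0.43091587
 -0.29610833]
low [-24.4  29.6  48.4] [0.37212433 0.12941984] [0.18067558 0.78860679 0.33378303]
[-15.8  38.4  27.4]
shift mm [-11.2   4.2  23.6] turn [-0.     0.003  0.004] deg 0.3
shift mm [-3.7  1.4  9.2] turn [0. 0. 0.] deg 0.0
```

step_arm([
  [-5,2,11,0,0,0,0],
  [-9,3,19,0,0,0,0],
  [-10,4,22,0,0,0,0],
  [-10,4,22,0,0,0,0],
])

```text
clock: 3.5
tcp_pos: [0.5784, -0.2423, 0.0309]
orientation: [-2.961, 0.184, -0.584]
contact_force: [-0.5, 0.5, 0.7]
grip_width: 0.0002
gripper_force: 0.0
```

step_arm([
  [-0.4,0.1,1,0,0,0,0],
  [-0.8,0.3,2,0,0,0,0],
  [-0.8,0.3,2,0,0,0,0],
])

```text
clock: 3.8
tcp_pos: [0.5784, -0.2426, 0.0287]
orientation: [-2.961, 0.185, -0.585]
contact_force: [0.6, -0.1, 0.4]
grip_width: 0.0003
gripper_force: 0.0
```

step_arm([
  [-0.4,0.1,1,0,0,0,0],
  [-0.8,0.3,2,0,0,0,0],
  [-0.8,0.3,2,0,0,0,0],
])

```text
clock: 4.1
tcp_pos: [0.5781, -0.2426, 0.026]
orientation: [-2.961, 0.185, -0.584]
contact_force: [0.3, 0.1, 0.4]
grip_width: 0.0002
gripper_force: 0.0
```

step_arm([
  [-0.4,0.1,1,0,0,0,0],
  [-0.4,0.1,1,0,0,0,0],
])

```text
clock: 4.3
tcp_pos: [0.5782, -0.2425, 0.0249]
orientation: [-2.961, 0.185, -0.584]
contact_force: [-0.0, -0.1, -0.4]
grip_width: 0.0002
gripper_force: 0.0
```

step_arm([
  [-0.4,0.1,1,0,0,0,0],
  [-0.4,0.1,1,0,0,0,0],
])

```text
clock: 4.5
tcp_pos: [0.5784, -0.2426, 0.0241]
orientation: [-2.961, 0.185, -0.584]
contact_force: [-0.7, -0.5, 1.2]
grip_width: -0.0001
gripper_force: 0.7
```

step_arm([
  [-0.4,0.1,1,0,0,0,0],
  [-0.4,0.1,1,0,0,0,0],
])

```text
clock: 4.7
tcp_pos: [0.5785, -0.2426, 0.0236]
orientation: [-2.961, 0.185, -0.586]
contact_force: [-3.2, 1.3, 7.8]
grip_width: 0.0003
gripper_force: 4.0
```

step_arm([
  [-1.9,0,-0.7,0,0,0,0],
  [-4.6,0,-1.8,0,0,0,0],
  [-8.3,0,-3.3,0,0,0,0],
  [-12,0,-4.8,0,0,0,0],
  [-15.8,0,-6.3,0,0,0,0],
  [-18.5,0,-7.5,0,0,0,0],
  [-18.5,0,-7.5,0,0,0,0],
])

```text
clock: 5.4
tcp_pos: [0.5568, -0.2403, 0.0222]
orientation: [-2.961, 0.186, -0.581]
contact_force: [-0.3, -1.1, -0.3]
grip_width: 0.0002
gripper_force: 0.0
```

```bash
cat > look.py <<'E'
import sys
from bench import r
from h import *
o=r.get_obs();print(o["clock"],loc(o["tcp_pos"]),o["joints"].round(2),o["contact_force"].round(1))
for n in("top","scene"): np.savez(f"pics/{n}{sys.argv[1]}.npz",**r.grab_frame(n))
s=load("scene"+sys.argv[1]);P=cloud(s)
g=cv2.cvtColor(s["image"],cv2.COLOR_RGB2HSV)
d=(P-ORG);lx=d@XH;ly=d@YH
# case-top points in left bay lane
m=(abs(d[...,2]-.02)<.006)&(ly>.0)&(ly<.062)&(lx<-.002)&(lx>-.15)&(g[...,2]>130)
print("top pts n",m.sum(),"x pct",np.percentile(lx[m],[2,10,50,98]).round(4),"y pct",np.percentile(ly[m],[2,50,98]).round(4))
E
python3 look.py 2
```

```text
5.4 [-38.9  36.1  22.2] [ 0.31  0.57  0.16  2.11 -1.2   0.36 -0.14] [-0.3 -1.1 -0.3]
top pts n 138 x pct [-0.0302 -0.0158 -0.008  -0.0024] y pct [0.0007 0.0237 0.0511]
```

Run:
```python
from h import *
a=cv2.resize(load("top2")["image"][140:245,340:440],None,fx=4,fy=4);b=cv2.resize(load("scene2")["image"][230:330,310:400],None,fx=4.3,fy=4.3)
im=np.zeros((440,800,3),np.uint8);im[:420,:400]=a;im[:430,405:792]=b
cv2.imwrite("pics/a2.png",im[:,:,::-1])
```

```text
(no output)
```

View pics/a2.png

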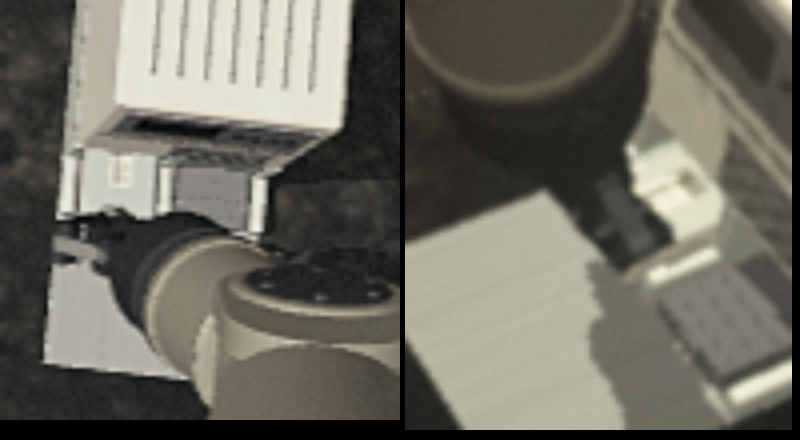

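The label now shows whole (crop (120,172)). The case has come out about 9 mm, and then the tip slipped off its near edge. I'll lift and press again further in.

step_arm([
  [4.4,-1.7,-11,0,0,0,0],
  [4.4,-1.7,-11,0,0,0,0],
  [26.6,-1.7,-2,0,0,0,0],
  [26.6,-1.7,-2,0,0,0,0],
  [23.5,-0.5,5.5,0,0,0,0],
  [23.5,-0.5,5.5,0,0,0,0],
  [23.3,-0.5,6,0,0,0,0],
])

```text
clock: 6.2
tcp_pos: [0.5809, -0.2427, 0.0253]
orientation: [-2.961, 0.187, -0.581]
contact_force: [0.5, 0.1, -0.8]
grip_width: 0.0
gripper_force: 0.0
```

step_arm([
  [-0.4,0.1,1,0,0,0,0],
  [-0.8,0.3,2,0,0,0,0],
])

```text
clock: 6.4
tcp_pos: [0.5819, -0.2429, 0.0239]
orientation: [-2.961, 0.186, -0.584]
contact_force: [-2.3, 0.1, 3.1]
grip_width: 0.0001
gripper_force: 1.5
```

step_arm([
  [-0.3,0.1,0.8,0,0,0,0],
  [-0.3,0.1,0.8,0,0,0,0],
])

```text
clock: 6.6
tcp_pos: [0.5823, -0.243, 0.0237]
orientation: [-2.961, 0.186, -0.585]
contact_force: [-2.5, 0.2, 5.6]
grip_width: -0.0002
gripper_force: 2.8
```

step_arm([
  [-1,0,-0.4,0,0,0,0],
  [-2.8,0,-1.1,0,0,0,0],
  [-4.6,0,-1.9,0,0,0,0],
])

```text
clock: 6.9
tcp_pos: [0.5781, -0.2425, 0.0238]
orientation: [-2.961, 0.185, -0.587]
contact_force: [1.6, -0.4, 3.6]
grip_width: 0.0002
gripper_force: 2.0
```

step_arm([
  [-0.5,0.2,1.3,0,0,0,0],
  [-0.5,0.2,1.3,0,0,0,0],
])

```text
clock: 7.1
tcp_pos: [0.5781, -0.2426, 0.0233]
orientation: [-2.96, 0.185, -0.588]
contact_force: [-3.0, 1.5, 15.4]
grip_width: -0.0002
gripper_force: 7.6
```

step_arm([
  [-1.9,0,-0.6,0,0,0,0],
  [-3.7,0,-1.3,0,0,0,0],
  [-5.6,0,-2.0,0,0,0,0],
])

```text
clock: 7.4
tcp_pos: [0.574, -0.2423, 0.0236]
orientation: [-2.961, 0.184, -0.591]
contact_force: [4.0, 0.5, 9.2]
grip_width: -0.0002
gripper_force: 4.7
```

step_arm([
  [-1.9,0,-0.7,0,0,0,0],
  [-3.7,0,-1.4,0,0,0,0],
  [-5.6,0,-2.1,0,0,0,0],
  [-7.5,0,-2.8,0,0,0,0],
])

```text
clock: 7.8
tcp_pos: [0.5663, -0.2416, 0.0235]
orientation: [-2.961, 0.184, -0.592]
contact_force: [3.4, -0.0, 9.9]
grip_width: 0.0
gripper_force: 5.0
```

```bash
python3 look.py 3
python3 - <<'E'
from h import *
a=cv2.resize(load("top3")["image"][165:215,345:415],None,fx=6,fy=6,interpolation=2);b=cv2.resize(load("scene3")["image"][250:320,330:395],None,fx=5.5,fy=5.5,interpolation=2)
im=np.zeros((390,790,3),np.uint8);im[:300,:420]=a;im[:385,425:782]=b[:385,:357]
cv2.imwrite("pics/a3.png",im[:,:,::-1])
E
```

```text
7.8 [-29.3  35.7  23.5] [ 0.31  0.58  0.16  2.1  -1.2   0.36 -0.15] [ 3.4 -0.   9.9]
top pts n 235 x pct [-0.0538 -0.0528 -0.0462 -0.0029] y pct [0.0011 0.0257 0.0514]
```

View pics/a3.png

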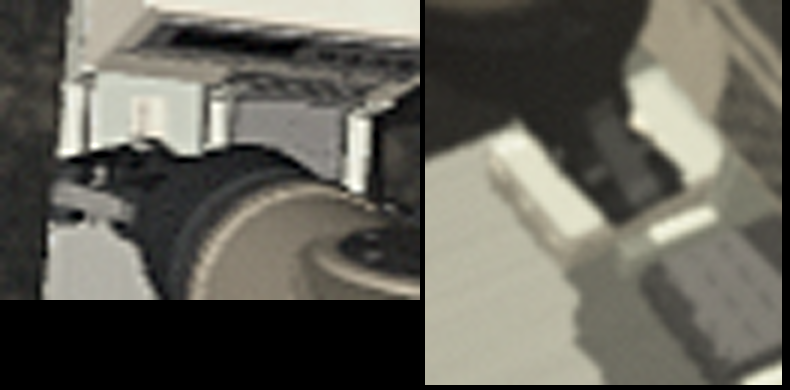

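It drags cleanly now: the near end is well out at about −54 mm (scene crop (550,200)). I'll continue.

step_arm([
  [-1.9,0,-0.7,0,0,0,0],
  [-4.6,0,-1.75,0,0,0,0],
  [-7.4,0,-2.85,0,0,0,0],
  [-10.2,0,-4,0,0,0,0],
  [-13,0,-5.1,0,0,0,0],
  [-14.8,0,-5.8,0,0,0,0],
])

```text
clock: 8.5
tcp_pos: [0.5506, -0.2401, 0.0235]
orientation: [-2.96, 0.184, -0.593]
contact_force: [4.9, -1.0, 9.4]
grip_width: 0.0003
gripper_force: 5.3
```

step_arm([
  [-1.9,0,-0.7,0,0,0,0],
  [-4.6,0,-1.75,0,0,0,0],
  [-7.4,0,-2.85,0,0,0,0],
  [-10.2,0,-4,0,0,0,0],
  [-12,0,-4.7,0,0,0,0],
])

```text
clock: 9.0
tcp_pos: [0.5379, -0.2389, 0.0234]
orientation: [-2.96, 0.184, -0.593]
contact_force: [4.8, -0.9, 11.3]
grip_width: 0.0001
gripper_force: 5.6
```

```bash
python3 look.py 4
```

```text
9.0 [-57.9  35.7  23.4] [ 0.36  0.55  0.11  2.15 -1.25  0.33 -0.07] [ 4.8 -0.9 11.3]
top pts n 502 x pct [-0.0819 -0.0797 -0.0304 -0.0095] y pct [0.0021 0.0287 0.0568]
```

step_arm([
  [-1.9,0,-0.8,0,0,0,0],
  [-4.6,0,-2,0,0,0,0],
  [-7.4,0,-3.1,0,0,0,0],
  [-10.2,0,-4.2,0,0,0,0],
  [-13,0,-5.3,0,0,0,0],
  [-15.8,0,-6.4,0,0,0,0],
  [-18.5,0,-7.5,0,0,0,0],
])

```text
clock: 9.8
tcp_pos: [0.5181, -0.2369, 0.0234]
orientation: [-2.96, 0.184, -0.593]
contact_force: [4.9, -0.8, 10.8]
grip_width: 0.0
gripper_force: 5.7
```

step_arm([
  [-1.9,0,-0.7,0,0,0,0],
  [-4.6,0,-1.8,0,0,0,0],
  [-7.4,0,-2.9,0,0,0,0],
  [-10.2,0,-4,0,0,0,0],
  [-13,0,-5.2,0,0,0,0],
  [-15.8,0,-6.3,0,0,0,0],
  [-18.5,0,-7.4,0,0,0,0],
  [-18.5,0,-7.4,0,0,0,0],
])

```text
clock: 10.6
tcp_pos: [0.4981, -0.2349, 0.0233]
orientation: [-2.96, 0.184, -0.593]
contact_force: [2.3, 0.0, 13.0]
grip_width: -0.0002
gripper_force: 6.7
```

```bash
python3 look.py 5
```

```text
10.6 [-97.9  35.7  23.3] [ 0.46  0.52  0.03  2.23 -1.3   0.29  0.03] [ 2.3  0.  13. ]
top pts n 560 x pct [-0.1215 -0.1188 -0.07   -0.0148] y pct [0.0014 0.0291 0.0598]
```

step_arm([
  [1,-0.4,-2.5,0,0,0,0],
  [11,-4,-28,0,0,0,0],
  [26,-10,-65,0,0,0,0],
  [26,-10,-65,0,0,0,0],
])

```text
clock: 11.1
tcp_pos: [0.4963, -0.2349, 0.0952]
orientation: [-2.963, 0.184, -0.591]
contact_force: [-0.0, -0.5, 1.2]
grip_width: 0.0003
gripper_force: 0.0
```

```bash
python3 look.py 6;  python3 - <<'E'
from bench import r
from h import *
o=r.get_obs();plan(o,L(-.086,.030,.11),ori(YAW,0))
s=load("scene6");P=cloud(s);d=P-ORG;lx=d@XH;ly=d@YH
m=((abs(d[...,2]-.0195)<.0055)&(ly>-.01)&(ly<.075)&(lx<-.04)&(lx>-.14)).astype(np.uint8)
m=cv2.morphologyEx(m,cv2.MORPH_OPEN,np.ones((3,3)))
c=max(cv2.findContours(m,0,2)[0],key=cv2.contourArea).reshape(-1,2).astype(float)
q=(ray(s,c,.02)-ORG);print(cv2.minAreaRect(np.c_[q@XH*1000,q@YH*1000].astype(np.float32)))
a=cv2.resize(load("top6")["image"][140:245,340:440],None,fx=4,fy=4);b=cv2.resize(s["image"][230:345,290:390],None,fx=3.8,fy=3.8)
im=np.zeros((440,800,3),np.uint8);im[:420,:400]=a;im[:437,405:785]=b
cv2.imwrite("pics/a6.png",im[:,:,::-1])
E
```

```text
11.1 [-99.6  35.6  95.2] [ 0.26  0.38  0.26  2.22 -1.01  0.43 -0.29] [-0.  -0.5  1.2]
top pts n 952 x pct [-0.1225 -0.1171 -0.0873 -0.0202] y pct [0.0067 0.0292 0.0585]
shift mm [ 21.2   4.3 -11.7] turn [-0.137 -0.383 -0.026] deg 23.3
((-87.44882202148438, 29.777694702148438), (74.46976470947266, 50.227081298828125), 4.281139373779297)
```

View pics/a6.png

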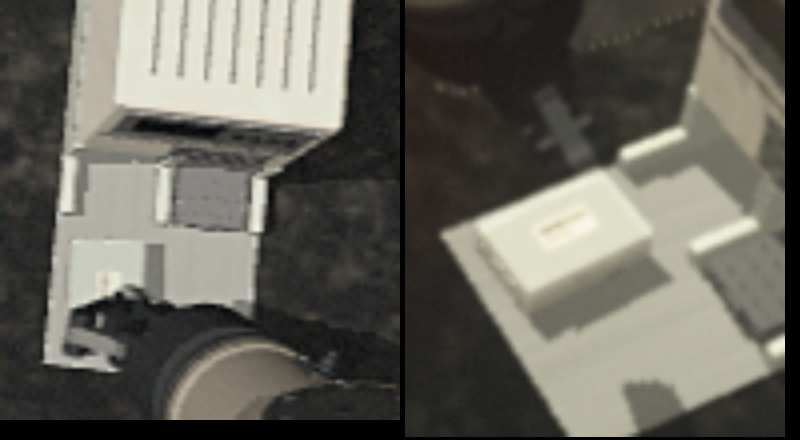

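The case is fully clear of the fins (far end at crop (650,237)/(607,170)). I'll measure it from its top corners and go upright above it.

Run:
```python
from bench import r
from h import *
s=load("scene6");c=np.array([(477,222),(527,302),(651,237),(607,170)],float)
q=ray(s,np.c_[290+(c[:,0]-405)/3.8,230+c[:,1]/3.8],.02)
print([loc(k) for k in q]);print("ctr",loc(q.mean(0)),"yaws",[np.degrees(np.arctan2(*(b-a)[1::-1])) for a,b in((q[0],q[3]),(q[1],q[2]))])
```

```text
[array([-122. ,   51.8,   20. ]), array([-122.9,    2.7,   20. ]), array([-51.8,   9.6,  20. ]), array([-49.3,  52.7,  20. ])]
ctr [-86.5  29.2  20. ] yaws [np.float64(-4.922858711241516), np.float64(-0.010077288608734103)]
```

step_arm([
  [7,1,-6,-0.046,-0.128,-0.009,30],
  [14,3,-12,-0.092,-0.255,-0.018,70],
  [21,4,-12,-0.137,-0.383,-0.026,70],
  [21,4,-12,-0.137,-0.383,-0.026,70],
  [21,4,-12,-0.137,-0.383,-0.026,70],
])

```text
clock: 11.7
tcp_pos: [0.5107, -0.2398, 0.108]
orientation: [-3.137, 0.146, 0.006]
contact_force: [-0.2, 0.8, -0.5]
grip_width: 0.0699
gripper_force: 0.0
```

Run:
```python
from bench import r
from h import *
o=r.get_obs();print(o["joints"].round(2));plan(o,L(-.0865,.0295,.035),ori(np.radians(-4),0));plan(o,L(-.0865,.0295,.007),ori(np.radians(-4),0))
```

```text
[-0.15  0.52  0.63  1.96 -0.42  0.8  -0.94]
shift mm [-1.4  2.6 73. ] turn [-0.001  0.004 -0.023] deg 1.3
shift mm [ -1.3   2.6 101. ] turn [-0.001  0.004 -0.023] deg 1.3
```

step_arm([
  [-1.4,2.6,35,0,0.004,-0.023,70],
  [-1.4,2.6,73,0,0.004,-0.023,70],
  [-1.4,2.6,90,0,0.004,-0.023,70],
  [-1.3,2.6,98,0,0.004,-0.023,70],
  [-1.3,2.6,100,0,0.004,-0.023,70],
  [-1.3,2.6,100,0,0.004,-0.023,70],
])

```text
clock: 12.3
tcp_pos: [0.507, -0.2449, 0.0102]
orientation: [-3.138, 0.12, -0.005]
contact_force: [0.3, -0.8, 0.3]
grip_width: 0.0698
gripper_force: 0.0
```

step_arm([
  [0,0,0,0,0,0,50],
  [0,0,0,0,0,0,44],
  [0,0,0,0,0,0,40],
  [0,0,0,0,0,0,40],
  [0,0,0,0,0,0,40],
  [0,0,0,0,0,0,40],
], grip_force=30)

```text
clock: 12.9
tcp_pos: [0.5083, -0.2446, 0.0112]
orientation: [-3.139, 0.118, -0.008]
contact_force: [-1.6, 0.9, 5.9]
grip_width: 0.045
gripper_force: 30.8
```

step_arm([
  [0,0,-5,0,0,0,40],
  [0,0,-20,0,0,0,40],
  [0,0,-60,0,0,0,40],
  [0,0,-100,0,0,0,40],
  [0,0,-120,0,0,0,40],
  [0,0,-120,0,0,0,40],
])

```text
clock: 13.5
tcp_pos: [0.5092, -0.2454, 0.134]
orientation: [3.138, -0.119, 0.015]
contact_force: [0.3, -0.6, -0.1]
grip_width: 0.045
gripper_force: 31.3
```

Run:
```python
from bench import r
from h import *
o=r.get_obs();print(o["tcp_pos"],o["joints"].round(2),o["grip_width"]);plan(o,np.array([.52,-.03,.14]),ori(np.radians(35),0))
```

```text
[ 0.50918432 -0.24538136  0.134008  ] [-0.16  0.48  0.66  1.95 -0.4   0.83 -0.94] 0.044986289004871144
shift mm [  -5.4 -215.6   -6.2] turn [ 0.004 -0.009 -0.686] deg 39.3
```

step_arm([
  [0,-30,-6,0,0,-0.1,40],
  [0,-65,-6,0,-0.005,-0.22,40],
  [-3,-105,-6,0,-0.009,-0.36,40],
  [-5,-145,-6,0,-0.009,-0.5,40],
  [-5,-185,-6,0,-0.009,-0.62,40],
  [-5,-215,-6,0,-0.009,-0.686,40],
  [-5,-215,-6,0,-0.009,-0.686,40],
])

```text
clock: 14.2
tcp_pos: [0.5182, -0.0241, 0.1356]
orientation: [-2.99, -0.957, 0.01]
contact_force: [0.2, 0.1, -1.5]
grip_width: 0.0449
gripper_force: 31.3
```

Run:
```python
from bench import r
from h import *
o=r.get_obs();print(o["tcp_pos"],o["joints"].round(2),o["grip_width"]);plan(o,np.array([.485,.178,.10]),ori(np.radians(64.4),0))
```

```text
[ 0.51820432 -0.02410825  0.13555076] [-0.46  0.37  0.47  2.04 -0.24  0.79 -0.79] 0.044872382114915864
shift mm [  90.6 -183.7   35.8] turn [-0.005  0.004 -0.504] deg 28.9
```

step_arm([
  [15,-30,5,0,0,-0.1,40],
  [33,-67,15,0,0,-0.2,40],
  [52,-105,25,0,0.004,-0.3,40],
  [70,-142,35,0,0.004,-0.4,40],
  [85,-172,35,0,0.004,-0.48,40],
  [90,-183,36,0,0.004,-0.504,40],
  [90,-183,36,0,0.004,-0.504,40],
  [90,-183,36,0,0.004,-0.504,40],
])

```text
clock: 15.0
tcp_pos: [0.4872, 0.17, 0.0998]
orientation: [-2.667, -1.657, 0.004]
contact_force: [-0.5, -0.1, -2.0]
grip_width: 0.0449
gripper_force: 31.3
```

Run:
```python
from bench import r
from h import *
o=r.get_obs();print(o["tcp_pos"],o["joints"].round(2),o["grip_width"]);plan(o,np.array([.485,.178,.018]),ori(np.radians(64.4),0))
for n in("top","scene"): np.savez(f"pics/{n}7.npz",**r.grab_frame(n))
a=cv2.resize(load("top7")["image"][170:260,160:250],None,fx=4.4,fy=4.4);s=load("scene7")
b=cv2.resize(s["image"][120:210,170:260],None,fx=4.4,fy=4.4)
im=np.hstack([a,b]);cv2.imwrite("pics/a7.png",im[:,:,::-1])
# tray check from first scene image, grey mask
s=load("scene0");g=cv2.cvtColor(s["image"],cv2.COLOR_RGB2HSV)
m=((g[...,2]>75)&(g[...,1]<70)).astype(np.uint8);w=np.zeros_like(m);w[150:198,195:245]=1;m*=w;m=cv2.morphologyEx(m,cv2.MORPH_OPEN,np.ones((3,3)))
c=max(cv2.findContours(m,0,2)[0],key=cv2.contourArea).reshape(-1,2).astype(float)
print("tray scene",cv2.minAreaRect((ray(s,c,.009)[:,:2]*1000).astype(np.float32)))
```

```text
[0.48715056 0.16998729 0.09976232] [-0.69  0.41  0.29  2.06 -0.18  0.7  -0.74] 0.04488574473562801
shift mm [ 6.4 -5.3 81.8] turn [-0.003  0.002 -0.012] deg 0.7
tray scene ((486.97015380859375, 179.5333251953125), (123.6530990600586, 70.72529602050781), 63.07686996459961)
```

View pics/a7.png

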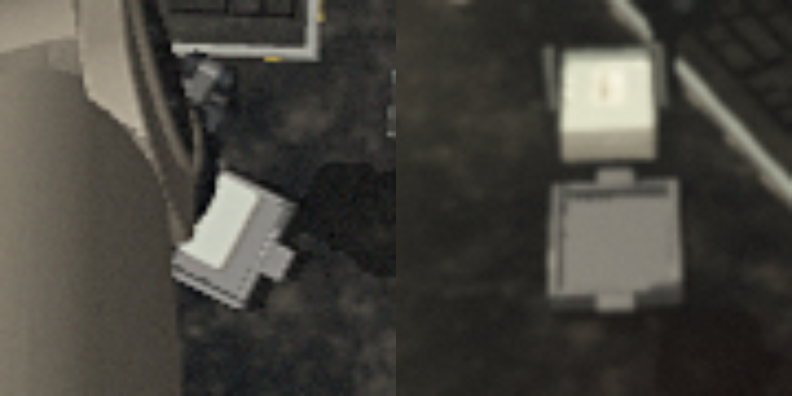

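The case hangs level between the fingers. Its top is at scene crop (608,92), and the tray pocket is empty at (617,240). I'll check the case centre against the TCP, then lower it.

Run:
```python
from bench import r
from h import *
s=load("scene7");c=np.array([(562,52),(654,55),(658,136),(561,132)],float)
q=ray(s,np.c_[170+(c[:,0]-396)/4.4,120+c[:,1]/4.4],.109)
o=r.get_obs();R0=Ro.from_rotvec(o["orientation"]);print("case ctr in tool mm",R0.inv().apply(q.mean(0)-o["tcp_pos"])*1000, "yaw",[np.degrees(np.arctan2(*(a-b)[1::-1])) for a,b in((q[0],q[3]),(q[1],q[2]))])
plan(o,np.array([.4859,.179,.020]),ori(np.radians(63.8),0))
```

```text
case ctr in tool mm [-3.76986824  1.07294572 -9.08374456] yaw [np.float64(64.88803601124857), np.float64(64.90010992924009)]
shift mm [ 7.9 -5.3 79.9] turn [-0.003  0.001 -0.003] deg 0.2
```

step_arm([
  [5,-3,5,0,0,0,40],
  [10,-5,25,0,0,0,40],
  [10,-5,50,0,0,0,40],
  [10,-5,68,0,0,0,40],
  [10,-5,76,0,0,0,40],
  [10,-5,78,0,0,0,40],
  [10,-5,78,0,0,0,40],
])

```text
clock: 15.8
tcp_pos: [0.487, 0.1829, 0.0221]
orientation: [-2.665, -1.66, 0.003]
contact_force: [-0.0, -0.6, -1.4]
grip_width: 0.0452
gripper_force: 31.3
```

Run:
```python
from bench import r
from h import *
o=r.get_obs();print(o["tcp_pos"],o["contact_force"]);plan(o,np.array([.4859,.179,.016]),ori(np.radians(63.8),0))
```

```text
[0.48700348 0.18293902 0.02208122] [-0.02747449 -0.62283116 -1.41485397]
shift mm [-4.   0.8  6.1] turn [-0.003  0.     0.   ] deg 0.2
```

step_arm([
  [-2,0.8,2,0,0,0,40],
  [-2,0.8,4,0,0,0,40],
  [-2,0.8,5.5,0,0,0,40],
  [-2,0.8,5.5,0,0,0,40],
])

```text
clock: 16.2
tcp_pos: [0.4865, 0.1811, 0.0165]
orientation: [-2.664, -1.66, 0.003]
contact_force: [0.0, -1.0, -1.1]
grip_width: 0.0446
gripper_force: 31.3
```

step_arm([
  [0,0,1,0,0,0,40],
  [0,0,1,0,0,0,40],
])

```text
clock: 16.4
tcp_pos: [0.4865, 0.181, 0.0154]
orientation: [-2.664, -1.66, 0.003]
contact_force: [-0.1, -0.5, -1.4]
grip_width: 0.0448
gripper_force: 31.3
```

step_arm([
  [0,0,1,0,0,0,40],
  [0,0,1,0,0,0,40],
])

```text
clock: 16.6
tcp_pos: [0.4866, 0.1811, 0.0144]
orientation: [-2.664, -1.66, 0.003]
contact_force: [-0.4, 0.0, 0.5]
grip_width: 0.0447
gripper_force: 31.3
```

step_arm([
  [0,0,0.7,0,0,0,40],
  [0,0,0.7,0,0,0,40],
])

```text
clock: 16.8
tcp_pos: [0.4866, 0.181, 0.0142]
orientation: [-2.664, -1.66, 0.003]
contact_force: [-2.6, -0.1, 5.4]
grip_width: 0.0449
gripper_force: 32.0
```

The case is on the floor of the pocket, touching at the expected height. I'll release and retreat.

step_arm([
  [0,0,-0.3,0,0,0,48],
  [0,0,-0.3,0,0,0,55],
  [0,0,-0.3,0,0,0,65],
  [0,0,-0.3,0,0,0,65],
])

```text
clock: 17.2
tcp_pos: [0.4865, 0.181, 0.0139]
orientation: [-2.664, -1.66, 0.003]
contact_force: [0.1, 0.5, -0.7]
grip_width: 0.065
gripper_force: 0.0
```

step_arm([
  [0,0,-8,0,0,0,65],
  [0,0,-30,0,0,0,65],
  [0,0,-75,0,0,0,65],
  [0,0,-120,0,0,0,65],
  [0,-40,-150,0,0,0,65],
  [0,-80,-150,0,0,0,65],
  [0,-80,-150,0,0,0,65],
])

```text
clock: 17.9
tcp_pos: [0.4112, 0.2186, 0.1653]
orientation: [-2.657, -1.667, 0.003]
contact_force: [0.0, 0.7, -0.8]
grip_width: 0.0647
gripper_force: 0.0
```

Run:
```python
from bench import r
from h import *
o=r.get_obs();print(o["tcp_pos"],o["contact_force"].round(1),o["grip_width"])
for n in("top","scene"): np.savez(f"pics/{n}8.npz",**r.grab_frame(n))
s=load("scene8");b=cv2.resize(s["image"][140:215,180:255],None,fx=5,fy=5);P=cloud(s)
im=np.hstack([b,cv2.resize(s["image"][150:350,170:400],(425,375))]);cv2.imwrite("pics/a8.png",im[:,:,::-1])
```

```text
[0.4112462  0.21860386 0.16532723] [ 0.   0.7 -0.8] 0.06468481665061296
```

View pics/a8.png

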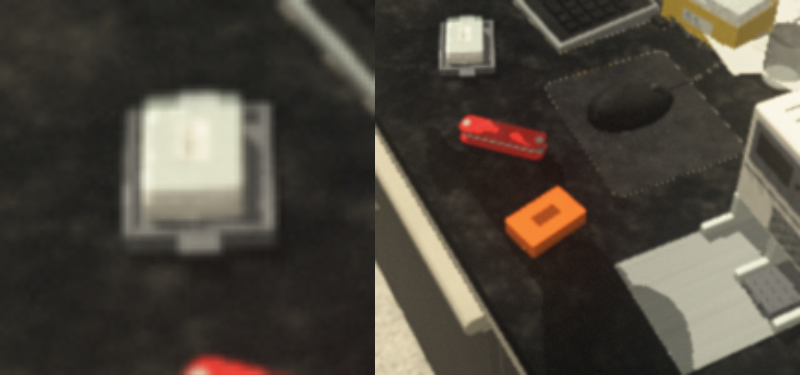

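Run:
```python
from h import *
s=load("scene8");P=cloud(s)
c=np.array([.4859,.179,0]);a=np.radians(63.8);u=np.array([np.cos(a),np.sin(a),0]);v=np.array([-u[1],u[0],0])
def pl(px,z):
    px=np.array(px,float);q=ray(s,np.c_[180+px[:,0]/5,140+px[:,1]/5],z)-c
    return np.round(np.c_[q@u,q@v]*1000,1)
print("top far",pl([(150,93),(240,94)],.023),"top near",pl([(142,190),(244,190)],.023),"bottom near",pl([(145,222),(243,218)],.005))
d=P-c;x=d@u;y=d@v
m=(abs(x)<.03)&(abs(y)<.016)&(d[...,2]>.015)&(d[...,2]<.04)
A=np.c_[x[m],y[m],np.ones(m.sum())];k=np.linalg.lstsq(A,d[...,2][m],rcond=None)[0];print(m.sum(),"slope deg",np.degrees(k[:2]),"z",k[2])
```

```text
top far [[ 42.3  20.6]
 [ 38.4 -22.9]] top near [[-32.5  22.6]
 [-35.9 -24.2]] bottom near [[-33.9  22.9]
 [-34.3 -22.7]]
216 slope deg [0.37007173 0.2071173 ] z 0.024550814962997627
```

The case lies flat (slope under 0.4°) inside the pocket, and the slide box, hex set and orange block look where they were. I'm handing in.

```bash
python3 -c "
from bench import r
print(r.hand_in())"
```

```text
the job is handed in; nothing more can be done
None
```

The parts case was drawn clear of the left bay and its fins and set down flat in the tray pocket; the slide box, hex key set and orange look-alike were left alone. The first press slipped off after about 9 mm and was redone, and the job was handed in at about 18 s.

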